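# Release the spent battery of a portable ventilator

## Robot

A 7-joint arm with a two-finger parallel gripper is mounted at the origin on the work surface. World frame = base frame: x ahead of the robot, y to its left, z up, the work surface at z = 0. Lengths are in mm, angles in rad, forces in N, time in s.
With the tool pointing down it reaches from about 400 to 875 mm from the base axis. Payload 4.4 kg.
Tool frame: the origin (TCP) lies on the centre line of the jaws, within the pads' length; the fingertips stand 14 mm ahead of it and the grasp point (between the pads) lies 5 mm behind it; z points along the fingers, x is the direction in which the jaws open and shut, and the axes are right-handed (so a half turn about z gives the same grasp; the last joint's range is limited). The gripper opens to 85 mm and grips with 20 to 120 N. Pads are 22 mm wide; open, the fingers measure 114 mm over their backs; the gripper's body (76 mm by 85 mm) begins 54 mm behind the grasp point. The pads swing forward as they close: fully open they stand 13 mm farther back than shut.
Start: joints at [1.195, 0.628, 0.038, 1.517, -0.027, 0.996, -0.02], TCP at [198.192, -619.062, 245.313] pointing down, gripper open.
Joint ranges: [-3.06, 3.06], [-0.37, 2.12], [-1.25, 1.32], [0.18, 2.47], [-1.1, 4.24], [0.23, 1.98], [-2.94, 2.94]. Speed limits (rad/s): [2.57, 2.57, 3.14, 3.14, 3.14, 3.14, 3.14].

## Interface

Orientations are given as [roll, pitch, yaw] about the fixed x, y, z axes, in that order (R = Rz(yaw) Ry(pitch) Rx(roll)).
In Python, from cell import ctrl gives the robot as it stands.
- The arm moves only by the tool send_rows, never from a script. Its argument "commands" is a list of rows, each a list of 5 numbers: the finger opening in mm, from 0 to 85.4, then the shift along the tool's x, y, z in mm, then the turn about the tool's z in degrees. In form: [[grip, x, y, z, roll], ...]. A call has 1 to 5 rows; each row is the pose to reach, as a shift and turn from the pose measured when the call began, along the tool's axes at that moment; what a row does not reach only later rows make up. A row lasts 1/10 s, in which the tool goes at most 50 mm and 8.59 degrees, less where a joint would pass 70% of its speed; a pose out of reach is approached as far as the arm can. A call with a gripper value outside its range is refused whole. The fingers move at their own pace and stop on an object; the grip force is fixed at half the most. Time passes only in rows, so rows that repeat a pose let the fingers close. It gives the time, the measured TCP pose, the force and the opening at its end, in the units of the state.
- ctrl.read_state(): the state, without advancing time (a new reading comes with each control period).
- ctrl.get_image(name): name is "side" or "top"; returns the picture (384x512x3 uint8, red, green, blue); there is no depth.
- ctrl.camera_params(name): a dict with "fx", "fy", "cx", "cy" (pixels), "cam_to_world" (4x4, takes a point from camera to world coordinates). Camera axes: x right, y down, z forward; pixel columns grow to the right and rows downward; lengths in mm; the calibration is good to about 2 mm. A picture is of the moment at which its call begins. camera_params takes no time and is no camera call.
- ctrl.finish_job(): hands the job in, once; it reports no verdict.
The state is a dict: "clock": time; "qpos": joint angles; "qd": joint speeds; "tau": joint torques, N m; "eef_pos": TCP position; "tool_rot": TCP orientation; "force": force on the tool from outside, world axes, zero at the start; "torque": the same for the moment, N m; "width": finger opening in mm.
Only numpy, scipy, OpenCV 4.12 (cv2) and the standard library are available. Lean on these libraries where they do the work, as an engineer would, in place of code of your own. Each camera call takes 0.05 s, during which the arm holds its last target.

## Task

The ventilator's battery pack is spent: slide the orange lock tab fully aside, press the teal release button it was blocking so that the pack springs up, then lift the pack out of its bay and stand it upright in the blue tray. Set it down without dropping it, leave the lock tab open for the fresh pack, and leave the bowl, suction jar and gel bottle where they are.

Things in the scene. Friction and masses are not known exactly. Their poses are not given: they have to be found in the camera images.
- ventilator: Fixed off-white ventilator, 225 (x) x 300 (y) mm. Origin: centre of underside, z up. Flat grey deck at z = 120 mm, x -30 to +110; dark screen slopes down to its -x side. On the deck, on the line x = +30 mm: battery bay (y -122 to -8), teal button (centre y +24), orange lock tab (y +50 to +110 when locked).
- lock_ridge (a point): Centre of the orange lock tab's upright thumb ridge, 30 (ventilator x) x 12 (y) mm, spanning 7 to 29 mm above the deck (this point: 18). It stands on a flat plate, top 7 mm above the deck. The 43 mm between ridge face and button are free for a finger. Push the ridge along the ventilator's +y, away from the button, with about 2 N: it stays where left. Locked, its tongue lies under the button.
- lock (a joint): Travel of the lock tab, m: 0 locked, 0.022 fully open (end stop); starts at 0 to 0.004. The button is free from about 0.014 on.
- button_top (a point): Centre of the top of the teal release button, 40 (ventilator x) x 34 (y) mm, 14 mm above the deck at rest. It goes straight down 7 mm, with 4 to 8 N for full travel, and springs back; blocked while the lock tab is closed. It retracts the steel latch that holds the pack.
- button (a joint): Travel of the button, m: 0 at rest, 0.007 fully down. The pack is freed between 0.0035 and 0.0065; keep it down about a second while the pack rises. It may stay part-way down while the raised pack is in the bay.
- pack_center (a point): Centre (half-way up) of the dark battery pack (pale top plate), 46 (x) x 110 (y) x 76 mm high, 0.4 to 0.52 kg, axes as the ventilator's in the bay. Top 6 mm above the deck; once freed a spring lifts it 34 mm (top 40 mm above deck) and it waits there, its lower 36 mm guided by the bay (2 mm play): lift straight up, gripped across 46 mm. The top 12 mm are cut back 12 mm at the +y end.
- ejector (a joint): Height of the spring ejector plate under the pack in m: 0 pack latched down, 0.034 pack sprung up.
- tray: Open blue plastic tray, fixed, 150 mm (x) by 190 mm (y) by 35 mm high, walls and floor 5 mm. Origin: centre of its underside on the worktop; z up. It is to the left or the right of the ventilator.
- bowl_center (a point): Steel bowl, 136 mm across, 50 mm high, on the other side of the ventilator from the tray; point on its axis 25 mm up. Leave alone.
- jar_center (a point): Glass suction jar with black lid and round gauge, 92 mm across, 204 mm high; point on its axis 75 mm up. Leave alone.
- gel_center (a point): Pale gel bottle with white pump, 64 mm across, 171 mm high; point on its axis 70 mm up. Leave alone.

How it is judged (in metres and radians):
On the way, in this order (a step that is already met when the one before it is completed fails the run):
1. the lock tab is slid fully aside (value of joint lock above 0.018 m), for 0.1 s.
2. the button has been pressed and the pack has sprung up (value of joint ejector above 0.029 m), for 0.1 s.
At the end, for the whole second after the job is handed in: The pack stands upright (within 7 degrees) on the floor of the blue tray, its centre within the tray's walls and 37 to 48 mm above the tray's underside, at rest and released; the lock tab is open by more than 16 mm (x of pack_center in the frame of tray between -0.068 and 0.068 m and y of pack_center in the frame of tray between -0.088 and 0.088 m and z of pack_center in the frame of tray between 0.037 and 0.048 m and angle between pack_center's own z axis and vertical below 0.12 rad and linear speed of pack below 0.02 m/s and value of joint lock above 0.016 m); the robot touches nothing.
It fails at once if the pack is dropped (falls faster than 0.5 m/s while not held) (linear speed of pack above 0.5 m/s and contact force between the fingers and pack below 0.2 N).
It fails at once if the bowl is moved by more than 30 mm or tipped (distance of bowl_center from where it was at the start of the episode above 0.03 m or angle between bowl_center's own z axis and vertical above 0.4 rad).
It fails at once if the suction jar is moved by more than 30 mm or tipped (distance of jar_center from where it was at the start of the episode above 0.03 m or angle between jar_center's own z axis and vertical above 0.4 rad).
It fails at once if the gel bottle is moved by more than 30 mm or tipped (distance of gel_center from where it was at the start of the episode above 0.03 m or angle between gel_center's own z axis and vertical above 0.4 rad).
It also fails if it takes over 62 s, if anything falls off the work surface, if the arm or the gripper's body presses on something with over 40 N, if the wrist force passes 120 N, or if a joint passes its speed limit or range.

## Working session

There is one attempt and no reset: what is moved stays moved. The work goes in short steps, Python scripts to look and compute and a tool call to move; the robot and the scene stay as the last step left them, time stands still between calls to the robot, and variables do not carry over. Pictures are saved under pics/ and viewed, and the job is handed in when it is done.

Besides the shell and the picture viewer there is one more tool, called after "Emit:" by a JSON object that holds its "fn" and its "kwargs", one argument or row to a line. send_rows: Moves the arm, as the interface text tells. Its arguments: {"type":"object","properties":{"commands":{"type":"array"}},"required":["commands"]}

```bash
ls; mkdir -p pics; python3 - <<'E'
from cell import ctrl
import cv2
for n in("side","top"):
    im=ctrl.get_image(n); cv2.imwrite(f"pics/{n}0.png",im[:,:,::-1])
    p=ctrl.camera_params(n); print(n,p)
print(ctrl.read_state())
E
```

```text
pics
side {'fx': 387.64023305741216, 'fy': 387.64023305741216, 'cx': 258.48996339531254, 'cy': 194.57713048255633, 'cam_to_world': array([[ 9.17387014e-01, -2.88883251e-01,  2.73765473e-01,
         2.98210980e+02],
       [-3.97992964e-01, -6.68697064e-01,  6.28049231e-01,
        -6.90481181e+02],
       [ 1.63326434e-03, -6.85120941e-01, -7.28427504e-01,
         8.92367347e+02],
       [ 0.00000000e+00,  0.00000000e+00,  0.00000000e+00,
         1.00000000e+00]])}
top {'fx': 399.1854725446723, 'fy': 399.1854725446723, 'cx': 257.47167589971536, 'cy': 192.7284299785634, 'cam_to_world': array([[ 2.96238170e-02, -9.96745015e-01,  7.49786973e-02,
         5.05471693e+02],
       [-9.99544078e-01, -2.99778589e-02, -3.60062962e-03,
         1.67957006e+01],
       [ 5.83661043e-03, -7.48378485e-02, -9.97178635e-01,
         1.20438817e+03],
       [ 0.00000000e+00,  0.00000000e+00,  0.00000000e+00,
         1.00000000e+00]])}
{'clock': 0.1, 'qpos': array([ 1.1952027 ,  0.62927903,  0.03847754,  1.51825409, -0.02700247,
        0.99631013, -0.01999978]), 'qd': array([-6.49011894e-05, -1.37476053e-03,  2.15144768e-03, -1.78341319e-03,
       -5.83415716e-04, -7.92779864e-04, -2.73357902e-03]), 'tau': array([ 2.64298193e-03, -5.64531076e+01,  1.23003747e+00, -1.93973672e+01,
        1.12192726e-02,  5.40195193e-03,  3.46797390e-05]), 'eef_pos': array([ 198.00958477, -618.54507691,  244.46962404]), 'tool_rot': array([ 3.14155681e+00,  1.73132359e-03, -1.26103005e+00]), 'force': array([-0.46897154,  0.29622652,  0.06063966]), 'torque': array([ 0.03604384,  0.01595741, -0.00287273]), 'width': 85.63355760179417}
```

View pics/side0.png

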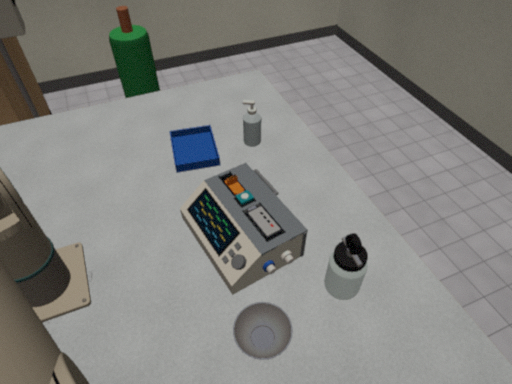

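View pics/top0.png

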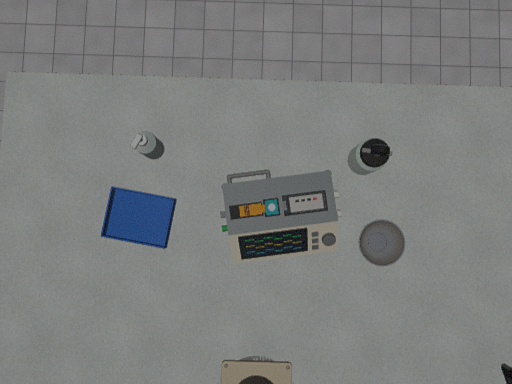

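The ventilator is at about (280,215) in the top image, the tray at (140,217) to its left, the jar at (373,153), the bowl at (382,243) and the gel bottle at (147,145). I'll zoom in on the deck next.

```bash
python3 - <<'E'
import cv2,numpy as np
t=cv2.imread("pics/top0.png"); s=cv2.imread("pics/side0.png")
a=cv2.resize(t[160:260,90:350],None,fx=3,fy=3,interpolation=cv2.INTER_CUBIC)
b=cv2.resize(s[150:290,170:310],None,fx=4,fy=4,interpolation=cv2.INTER_CUBIC)
cv2.imwrite("pics/t0z.png",a);cv2.imwrite("pics/s0z.png",b)
E
cat > h.py <<'E'
import cv2,numpy as np
from cell import ctrl
def ray(n,u,v):
    p=ctrl.camera_params(n);T=p["cam_to_world"]
    d=T[:3,:3]@np.array([(u-p["cx"])/p["fx"],(v-p["cy"])/p["fy"],1]);return T[:3,3],d
def atz(n,u,v,z):
    o,d=ray(n,u,v);return (o+d*(z-o[2])/d[2]).round(1)
def proj(n,P):
    p=ctrl.camera_params(n);T=p["cam_to_world"];c=T[:3,:3].T@(np.array(P,float)-T[:3,3])
    return p["fx"]*c[0]/c[2]+p["cx"],p["fy"]*c[1]/c[2]+p["cy"]
E
```

```text
(no output)
```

View pics/t0z.png

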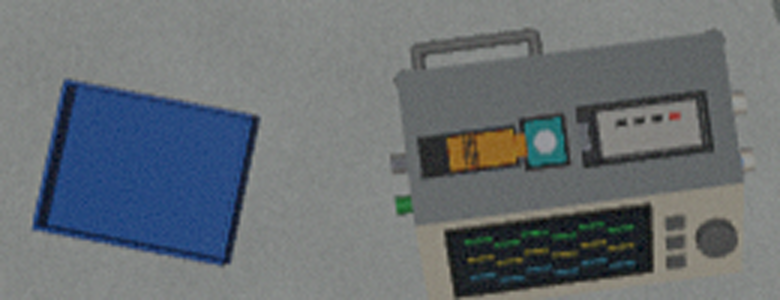

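View pics/s0z.png

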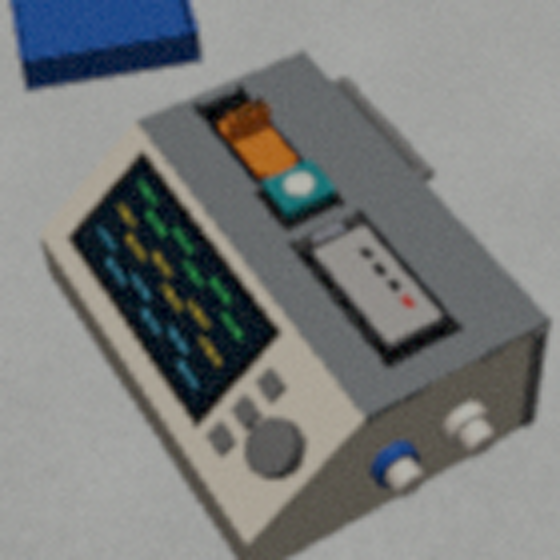

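```bash
cat > fit.py <<'E'
from h import *
from scipy.optimize import least_squares
# (view, u,v in zoomed coords, local xyz)
T=lambda u,v:(u/3+90-.33,v/3+160-.33); S=lambda u,v:(u/4+170-.375,v/4+150-.375)
obs=[("top",T(398,75),(110,150,120)),("top",T(722,32),(110,-150,120)),("top",T(743,183),(-30,-150,120)),("top",T(412,225),(-30,150,120)),
("top",T(547,142),(30,24,134)),
("side",S(303,53),(110,150,120)),("side",S(548,322),(110,-150,120)),("side",S(368,415),(-30,-150,120)),("side",S(138,122),(-30,150,120)),
("side",S(299,186),(30,24,134))]
def w(p,l):
    c,s=np.cos(p[2]),np.sin(p[2]);return [p[0]+c*l[0]-s*l[1],p[1]+s*l[0]+c*l[1],l[2]]
def f(p): return np.concatenate([np.subtract(proj(n,w(p,l)),uv) for n,uv,l in obs])
for sel in ("top","side",None):
    o=obs
    g=lambda p:np.concatenate([np.subtract(proj(n,w(p,l)),uv) for n,uv,l in obs if sel in(None,n)])
    r=least_squares(g,[530,0,0.1]);print(sel,r.x.round(4),g(r.x).reshape(-1,2).round(1).tolist())
p=r.x
for k,l in dict(ridge0=(30,80,138),button=(30,24,134),pack=(30,-65,126)).items(): print(k,np.round(w(p,l),1),np.round(proj("top",w(p,l)),1),np.round(proj("side",w(p,l)),1))
# tray corners top rim z=35
c=[atz("top",*T(u,v),35) for u,v in((66,81),(259,117),(228,264),(35,229))];print(c,np.mean(c,0))
for k,(u,v),z in(("jar",(375,153),204),("gel",(147,146),120),("bowl",(382,243),50)):print(k,atz("top",u,v,z))
E
python3 fit.py
```

```text
top [ 5.227968e+02 -5.400250e+01  1.560000e-01] [[-0.7, -0.8], [0.1, -0.1], [0.3, 0.4], [0.8, 0.4], [-0.6, -0.0]]
side [ 5.213578e+02 -5.421260e+01  1.605000e-01] [[0.3, -0.6], [0.9, -0.6], [-0.7, 1.1], [-0.7, -0.0], [0.1, -0.4]]
None [ 5.221094e+02 -5.401260e+01  1.578000e-01] [[-0.8, -0.4], [0.0, 0.1], [0.3, 0.6], [0.9, 0.8], [-0.6, 0.3], [0.7, -0.7], [1.1, -0.6], [-0.6, 1.0], [-0.3, -0.2], [0.4, -0.5]]
ridge0 [539.2  29.7 138. ] [250.7 209.9] [234.2 182.1]
button [548.  -25.6 134. ] [271.4 207.3] [244.8 195.6]
pack [ 562.  -113.5  126. ] [303.9 203.2] [262.8 219.2]
[array([598.4, 440.8,  35. ]), array([568.8, 250.7,  35. ]), array([425.5, 274.3,  35. ]), array([453.6, 462.6,  35. ])] [511.575 357.1    35.   ]
jar [ 690.7 -281.8  204. ]
gel [706.4 319.7 120. ]
bowl [ 458.  -349.9   50. ]
```

```bash
cat > go.py <<'E'
import sys
from h import *
from scipy.spatial.transform import Rotation as R
V=[522.1,-54.0,0.158]
def v2w(x,y,z):
    c,s=np.cos(V[2]),np.sin(V[2]);return np.array([V[0]+c*x-s*y,V[1]+s*x+c*y,z])
def delta(P,yaw):
    s=ctrl.read_state();r=R.from_euler("xyz",s["tool_rot"])
    d=r.inv().apply(np.array(P)-s["eef_pos"])
    rel=(r.inv()*R.from_euler("xyz",[np.pi,0,yaw])).as_rotvec(degrees=True)
    print("t",round(s["clock"],2),"pos",s["eef_pos"].round(1),"F",s["force"].round(1),"w",round(s["width"],1),"| shift",d.round(1),"rot",rel.round(1))
if __name__=="__main__":
    a=sys.argv; xyz=[float(k) for k in a[2:5]]; yaw=float(a[5]) if len(a)>5 else V[2]
    delta(v2w(*xyz) if a[1]=="v" else xyz,yaw)
E
python3 go.py v 30 62 250
```

```text
t 0.1 pos [ 198.  -618.5  244.5] F [-0.5  0.3  0.1] w 85.6 | shift [-495.6 -519.8   -4.7] rot [ -0.1   0.1 -81.3]
```

Emit:
{"fn": "send_rows", "kwargs": {
  "commands": [
    [0,-33,-35,-15,-8],
    [0,-66,-70,-15,-16],
    [0,-99,-105,-15,-24],
    [0,-132,-140,-15,-32],
    [0,-165,-175,-15,-40]
  ]
}}

```text
clock: 0.6
eef_pos: [314.9, -406.1, 259.6]
tool_rot: [-3.14, 0.002, -0.557]
force: [0.5, -0.0, -0.9]
width: 12.5
```

```bash
python3 go.py v 30 62 250
```

```text
t 0.6 pos [ 314.9 -406.1  259.6] F [ 0.5 -0.  -0.9] w 12.5 | shift [ -28.4 -474.9   10.2] rot [ -0.1   0.1 -41. ]
```

Emit:
{"fn": "send_rows", "kwargs": {
  "commands": [
    [0,-3,-48,0,-8],
    [0,-6,-96,0,-16],
    [0,-9,-144,0,-24],
    [0,-12,-192,0,-32],
    [0,-15,-240,0,-40]
  ]
}}

```text
clock: 1.1
eef_pos: [429.5, -192.7, 259.9]
tool_rot: [-3.14, 0.001, 0.146]
force: [0.8, 0.1, -0.2]
width: 0.1
```

```bash
python3 go.py v 30 62 200
```

```text
t 1.1 pos [ 429.5 -192.7  259.9] F [ 0.8  0.1 -0.2] w 0.1 | shift [ 141.2 -186.    60.1] rot [-0.1  0.  -0.7]
```

Emit:
{"fn": "send_rows", "kwargs": {
  "commands": [
    [0,28,-37,10,0],
    [0,56,-74,20,0],
    [0,85,-112,35,0],
    [0,113,-149,48,-0.7],
    [0,141,-186,60,-0.7]
  ]
}}

```text
clock: 1.6
eef_pos: [542.1, 13.5, 199.2]
tool_rot: [-3.14, 0.002, 0.159]
force: [1.1, -0.5, 0.0]
width: -0.2
```

Emit:
{"fn": "send_rows", "kwargs": {
  "commands": [
    [0,0,0,0,0]
  ]
}}

```text
clock: 1.7
eef_pos: [543.8, 21.6, 197.9]
tool_rot: [-3.135, -0.0, 0.169]
force: [-1.5, -0.9, -0.0]
width: -0.1
```

```bash
python3 go.py v 30 62 148; python3 - <<'E'
from h import *
for n,(a,b,c,d),k in(("side",(100,320,150,330),3),("top",(130,290,180,350),4)):
    im=ctrl.get_image(n)[a:b,c:d,::-1]; cv2.imwrite(f"pics/{n}1.png",cv2.resize(im,None,fx=k,fy=k,interpolation=2)[:600])
E
```

```text
t 1.7 pos [543.8  21.6 197.9] F [-1.5 -0.9 -0. ] w -0.1 | shift [-3.4  9.5 49.9] rot [-0.4  0.   0.6]
```

View pics/side1.png

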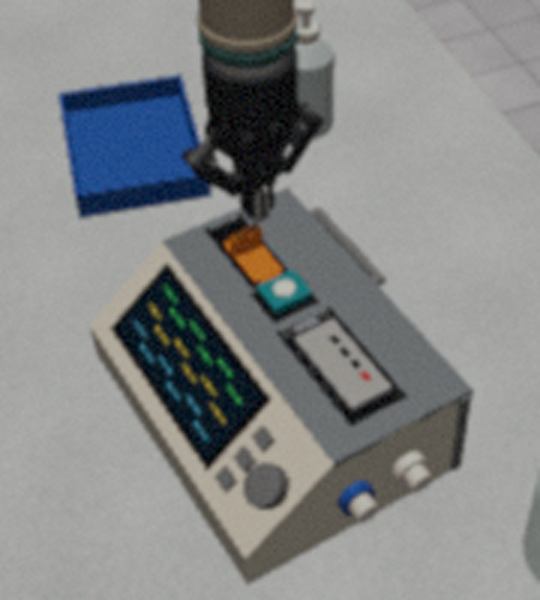

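The closed fingertips (zoomed side view, about (258,212)) are above the deck near the ridge at (243,240). The button is at (286,290). I'll correct the overshoot before going down.

Emit:
{"fn": "send_rows", "kwargs": {
  "commands": [
    [0,-3,9,0,0.6],
    [0,-3,9,0,0.6],
    [0,-3,9,15,0.6],
    [0,-3,9,25,0.6],
    [0,-3,9,25,0.6]
  ]
}}

```text
clock: 2.3
eef_pos: [538.9, 4.2, 172.3]
tool_rot: [-3.14, 0.006, 0.15]
force: [0.5, -1.0, 0.4]
width: -0.3
```

```bash
python3 go.py v 30 62 148; python3 - <<'E'
from h import *
for n,(a,b,c,d),k in(("side",(140,240,190,290),6),):
    im=ctrl.get_image(n)[a:b,c:d,::-1]; cv2.imwrite(f"pics/{n}2.png",cv2.resize(im,None,fx=k,fy=k,interpolation=2)[:600])
E
```

```text
t 2.3 pos [538.9   4.2 172.3] F [ 0.5 -1.   0.4] w -0.3 | shift [ 4.4 -7.1 24.3] rot [-0.1  0.4 -0.5]
```

View pics/side2.png

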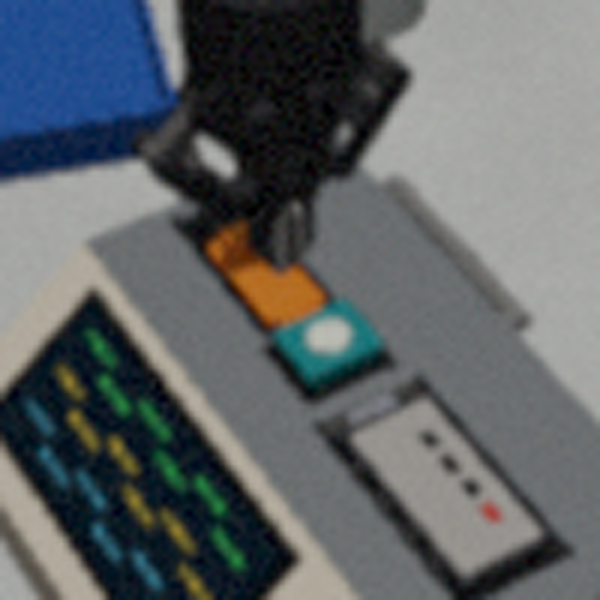

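Fingertips at (288,262) zoomed, between the ridge (225,245) and the button (328,338). I'll correct and let it settle.

Emit:
{"fn": "send_rows", "kwargs": {
  "commands": [
    [0,4,-5,0,0],
    [0,4,-5,0,0],
    [0,4,-5,0,0],
    [0,4,-5,0,0]
  ]
}}

```text
clock: 2.75
eef_pos: [542.8, 10.3, 173.2]
tool_rot: [-3.14, 0.005, 0.15]
force: [-0.0, -0.2, 0.5]
width: -0.0
```

```bash
python3 go.py v 30 62 149
```

```text
t 2.75 pos [542.8  10.3 173.2] F [-0.  -0.2  0.5] w -0.0 | shift [-0.5 -1.7 24.2] rot [-0.1  0.3 -0.4]
```

Emit:
{"fn": "send_rows", "kwargs": {
  "commands": [
    [0,0,0,10,0],
    [0,0,0,20,0],
    [0,0,0,24,0],
    [0,0,0,24,0]
  ]
}}

```text
clock: 3.15
eef_pos: [541.9, 10.3, 148.0]
tool_rot: [-3.14, 0.007, 0.151]
force: [0.8, 0.1, 0.0]
width: 0.3
```

```bash
python3 go.py v 30 97 149
```

```text
t 3.15 pos [541.9  10.3 148. ] F [0.8 0.1 0. ] w 0.3 | shift [  0.1 -36.6  -0.9] rot [-0.1  0.4 -0.4]
```

Emit:
{"fn": "send_rows", "kwargs": {
  "commands": [
    [0,0,-8,0,0],
    [0,0,-16,0,0],
    [0,0,-22,0,0],
    [0,0,-27,0,0],
    [0,0,-30,0,0]
  ]
}}

```text
clock: 3.65
eef_pos: [537.2, 40.4, 148.1]
tool_rot: [-3.14, 0.007, 0.151]
force: [0.5, -1.5, -1.6]
width: -0.0
```

```bash
python3 go.py v 30 97 149
```

```text
t 3.65 pos [537.2  40.4 148.1] F [ 0.5 -1.5 -1.6] w -0.0 | shift [ 0.2 -6.2 -0.9] rot [-0.1  0.4 -0.4]
```

Force is −1.5 N, so the tab is sliding.

Emit:
{"fn": "send_rows", "kwargs": {
  "commands": [
    [0,0,-2,0,0],
    [0,0,-4,0,0],
    [0,0,-5,0,0],
    [0,0,-5,0,0]
  ]
}}

```text
clock: 4.05
eef_pos: [536.6, 44.1, 148.2]
tool_rot: [-3.141, 0.007, 0.15]
force: [0.1, -5.2, -0.2]
width: -0.1
```

Emit:
{"fn": "send_rows", "kwargs": {
  "commands": [
    [0,0,-1,0,0],
    [0,0,-2,0,0],
    [0,0,-2,0,0]
  ]
}}

```text
clock: 4.35
eef_pos: [536.5, 44.2, 148.2]
tool_rot: [3.14, 0.007, 0.149]
force: [1.4, -6.3, -0.7]
width: 0.3
```

```bash
python3 go.py v 30 97 149
```

```text
t 4.35 pos [536.5  44.2 148.2] F [ 1.4 -6.3 -0.7] w 0.3 | shift [ 0.3 -2.3 -0.8] rot [ 0.1  0.4 -0.5]
```

The tab has hit its end stop: the finger stalled at y≈95 in the ventilator frame and the force rose to 6 N. I'll back off, rise and go to the button.

Emit:
{"fn": "send_rows", "kwargs": {
  "commands": [
    [0,0,12,0,0],
    [0,0,15,-10,0],
    [0,0,18,-25,0],
    [0,0,45,-25,0],
    [0,0,68,-25,0]
  ]
}}

```text
clock: 4.85
eef_pos: [547.7, -22.5, 174.8]
tool_rot: [3.141, 0.005, 0.15]
force: [0.5, -0.6, -0.4]
width: 0.1
```

Emit:
{"fn": "send_rows", "kwargs": {
  "commands": [
    [0,0,0,0,0],
    [0,0,0,0,0]
  ]
}}

```text
clock: 5.05
eef_pos: [548.2, -22.0, 175.6]
tool_rot: [-3.141, 0.003, 0.149]
force: [-0.6, -0.2, -0.4]
width: -0.1
```

```bash
python3 go.py v 30 26 149;python3 - <<'E'
from h import *
for n,(a,b,c,d),k in(("side",(140,240,190,290),6),):
    im=ctrl.get_image(n)[a:b,c:d,::-1]; cv2.imwrite(f"pics/{n}3.png",cv2.resize(im,None,fx=k,fy=k,interpolation=2)[:600])
E
```

```text
t 5.05 pos [548.2 -22.  175.6] F [-0.6 -0.2 -0.4] w -0.1 | shift [-0.7  1.5 26.6] rot [-0.   0.2 -0.5]
```

View pics/side3.png

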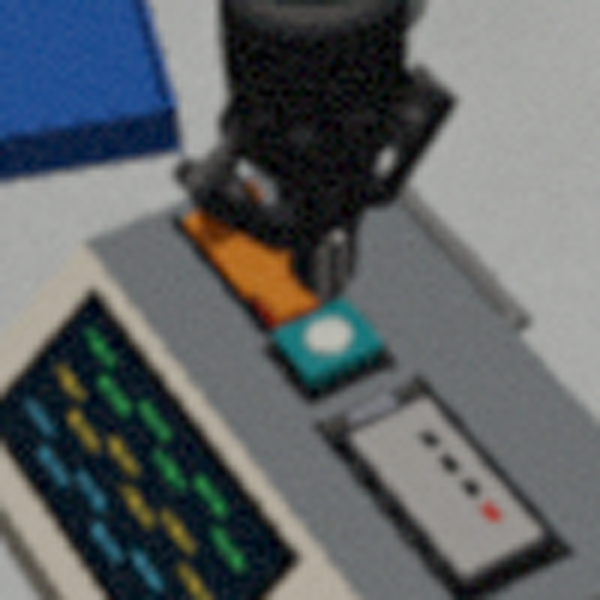

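The tab plate now reaches the end of its slot at (185,218), with a red mark showing by the button. The fingertip is over the button (it sits 27 mm above it). Pressing.

Emit:
{"fn": "send_rows", "kwargs": {
  "commands": [
    [0,0,1,12,0],
    [0,0,1,24,0],
    [0,0,1,28,0],
    [0,0,1,31,0],
    [0,0,1,34,0]
  ]
}}

```text
clock: 5.6
eef_pos: [547.4, -21.3, 141.1]
tool_rot: [-3.14, 0.005, 0.152]
force: [-2.5, 0.8, 4.3]
width: 0.0
```

Emit:
{"fn": "send_rows", "kwargs": {
  "commands": [
    [0,0,0,2,0],
    [0,0,0,3,0],
    [0,0,0,4,0],
    [0,0,0,4,0]
  ]
}}

```text
clock: 6.0
eef_pos: [547.5, -21.2, 140.6]
tool_rot: [3.141, 0.004, 0.152]
force: [-8.4, -0.5, 32.6]
width: 0.0
```

```bash
python3 go.py v 30 26 141;python3 - <<'E'
from h import *
for n,(a,b,c,d),k in(("side",(140,240,190,290),6),):
    im=ctrl.get_image(n)[a:b,c:d,::-1]; cv2.imwrite(f"pics/{n}4.png",cv2.resize(im,None,fx=k,fy=k,interpolation=2)[:600])
E
```

```text
t 6.0 pos [547.5 -21.2 140.6] F [-8.4 -0.5 32.6] w 0.0 | shift [-0.2  2.4 -0.4] rot [ 0.   0.2 -0.4]
```

View pics/side4.png

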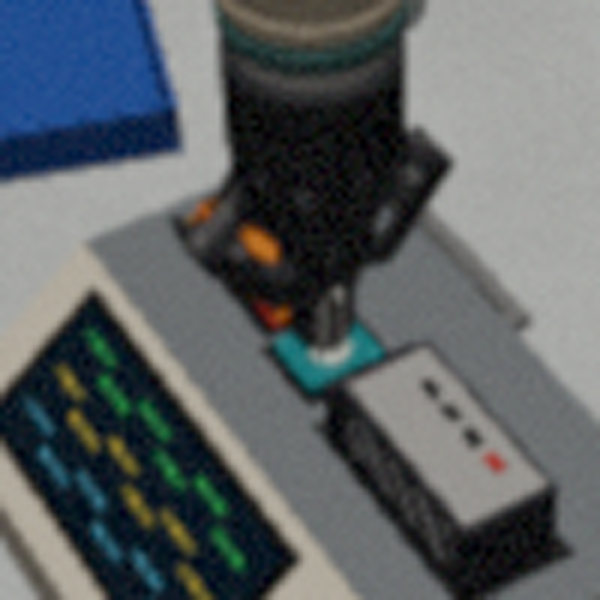

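The pack has sprung up: its pale plate is now at (450,435), standing well above the deck. I'll ease off, hold a moment, then rise.

Emit:
{"fn": "send_rows", "kwargs": {
  "commands": [
    [0,0,0,-1,0],
    [0,0,0,-1,0],
    [0,0,0,-1,0],
    [0,0,0,-1,0],
    [0,0,0,-1,0]
  ]
}}

```text
clock: 6.55
eef_pos: [547.7, -21.2, 141.3]
tool_rot: [3.141, 0.003, 0.152]
force: [0.2, -0.3, 3.4]
width: -0.0
```

Emit:
{"fn": "send_rows", "kwargs": {
  "commands": [
    [0,0,0,-15,0],
    [0,0,0,-35,0],
    [0,0,0,-60,0],
    [40,0,0,-75,0],
    [85,0,0,-75,0]
  ]
}}

```text
clock: 7.05
eef_pos: [549.2, -21.2, 217.6]
tool_rot: [3.141, -0.0, 0.151]
force: [0.1, -1.0, -0.7]
width: 28.2
```

```bash
python3 go.py v 30 -65 210;python3 - <<'E'
from h import *
ims=[]
for n,(a,b,c,d),k in(("side",(140,240,190,290),6),("top",(180,230,210,350),5)):
    im=ctrl.get_image(n)[a:b,c:d,::-1]; cv2.imwrite(f"pics/{n}5.png",cv2.resize(im,None,fx=k,fy=k,interpolation=2)[:600])
E
```

```text
t 7.05 pos [549.2 -21.2 217.6] F [ 0.1 -1.  -0.7] w 28.2 | shift [-1.3 93.2  7.7] rot [ 0.1 -0.  -0.4]
```

View pics/side5.png

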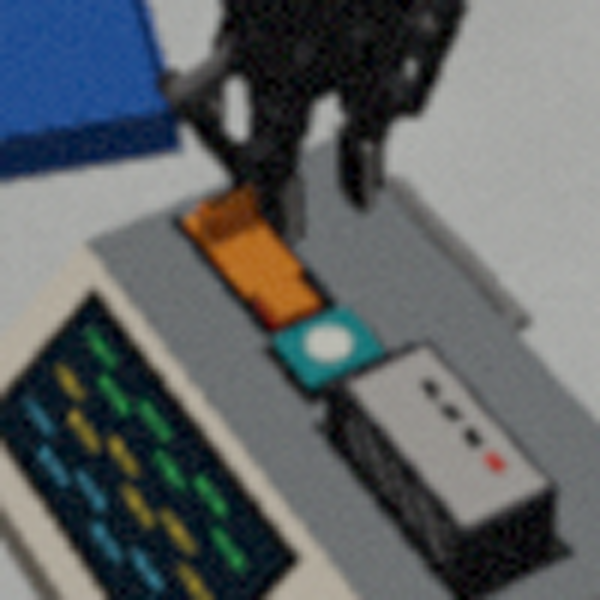

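View pics/top5.png

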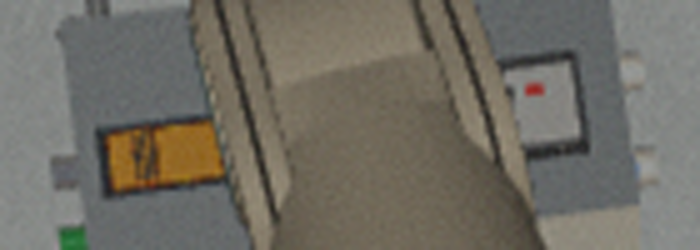

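The pack stays up, the tab is open (its ridge is at (235,212)), and the fingers are opening above. Moving over the pack.

Emit:
{"fn": "send_rows", "kwargs": {
  "commands": [
    [85,0,30,0,0],
    [85,0,60,0,0],
    [85,-1,85,0,0],
    [85,-1,92,0,0],
    [85,-1,92,0,0]
  ]
}}

```text
clock: 7.65
eef_pos: [559.7, -113.3, 214.2]
tool_rot: [-3.141, 0.006, 0.149]
force: [-0.8, 1.2, 0.0]
width: 84.8
```

Emit:
{"fn": "send_rows", "kwargs": {
  "commands": [
    [85,0,0,0,0],
    [85,0,0,0,0]
  ]
}}

```text
clock: 7.85
eef_pos: [559.4, -111.5, 213.8]
tool_rot: [-3.14, 0.007, 0.152]
force: [-0.0, -0.0, -0.7]
width: 84.8
```

```bash
python3 go.py v 30 -65 142;python3 - <<'E'
from h import *
from go import v2w
for l in ((7,-22,160),(53,-22,160),(53,-120,160),(7,-120,160)):
    u,v=proj("side",v2w(*l)); print(((u-190)*6).round(),((v-140)*6).round())
for n,(a,b,c,d),k in(("side",(140,240,190,290),6),):
    im=ctrl.get_image(n)[a:b,c:d,::-1]; cv2.imwrite(f"pics/{n}6.png",cv2.resize(im,None,fx=k,fy=k,interpolation=2)[:600])
E
```

```text
t 7.85 pos [ 559.4 -111.5  213.8] F [-0.  -0.  -0.7] w 84.8 | shift [ 2.7  2.4 71.8] rot [-0.1  0.4 -0.4]
337.0 380.0
428.0 337.0
559.0 486.0
464.0 534.0
```

View pics/side6.png

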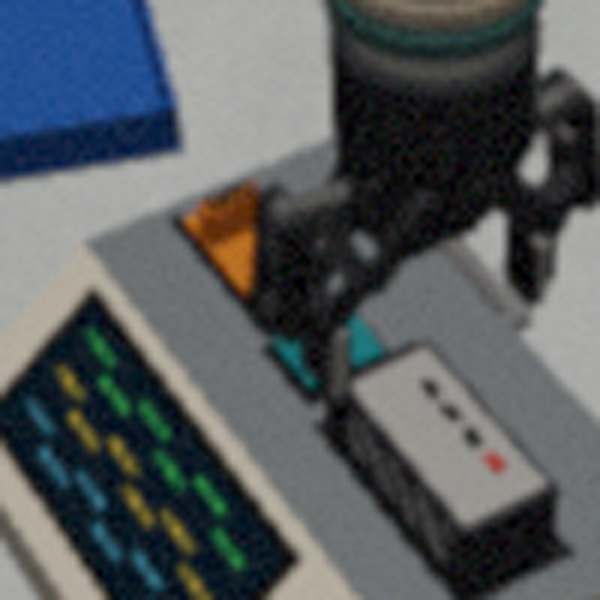

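The pack-top corners match the model's predictions, and the jaws straddle it. Going down.

Emit:
{"fn": "send_rows", "kwargs": {
  "commands": [
    [85,3,2,15,-0.4],
    [85,3,2,32,-0.4],
    [85,3,2,50,-0.4],
    [85,3,2,62,-0.4],
    [85,3,2,70,-0.4]
  ]
}}

```text
clock: 8.4
eef_pos: [561.8, -112.6, 142.4]
tool_rot: [-3.14, 0.009, 0.16]
force: [0.0, -0.1, 1.0]
width: 85.3
```

Emit:
{"fn": "send_rows", "kwargs": {
  "commands": [
    [85,0,0,0,0],
    [85,0,0,0,0]
  ]
}}

```text
clock: 8.6
eef_pos: [561.9, -112.4, 142.3]
tool_rot: [-3.139, 0.009, 0.16]
force: [-0.2, -0.6, -0.2]
width: 85.1
```

```bash
python3 go.py v 30 -65 142
```

```text
t 8.6 pos [ 561.9 -112.4  142.3] F [-0.2 -0.6 -0.2] w 85.1 | shift [-0.2  1.1  0.3] rot [-0.1  0.5  0.1]
```

Emit:
{"fn": "send_rows", "kwargs": {
  "commands": [
    [40,0,1,0,0],
    [30,0,1,0,0],
    [30,0,1,0,0],
    [30,0,1,0,0],
    [30,0,1,0,0]
  ]
}}

```text
clock: 9.1
eef_pos: [562.6, -113.5, 142.9]
tool_rot: [-3.14, 0.007, 0.16]
force: [0.1, -0.6, 3.4]
width: 45.2
```

Emit:
{"fn": "send_rows", "kwargs": {
  "commands": [
    [20,0,0,0,0],
    [10,0,0,0,0],
    [10,0,0,0,0]
  ]
}}

```text
clock: 9.4
eef_pos: [562.6, -113.6, 143.1]
tool_rot: [-3.14, 0.007, 0.16]
force: [0.6, 0.4, 3.7]
width: 45.6
```

Gripped at 45.6 mm. Lifting straight up.

Emit:
{"fn": "send_rows", "kwargs": {
  "commands": [
    [0,0,0,-8,0],
    [0,0,0,-20,0],
    [0,0,0,-35,0],
    [0,0,0,-50,0],
    [0,0,0,-65,0]
  ]
}}

```text
clock: 9.9
eef_pos: [562.6, -113.2, 208.9]
tool_rot: [-3.139, 0.008, 0.16]
force: [-0.4, 0.2, -4.1]
width: 45.0
```

Emit:
{"fn": "send_rows", "kwargs": {
  "commands": [
    [0,0,0,-15,0],
    [0,0,0,-30,0],
    [0,0,0,-42,0],
    [0,0,0,-50,0],
    [0,0,0,-50,0]
  ]
}}

```text
clock: 10.4
eef_pos: [563.5, -113.2, 260.0]
tool_rot: [-3.14, 0.006, 0.16]
force: [0.2, -0.0, -4.5]
width: 45.1
```

```bash
python3 go.py w 511 357 255 -0.153;python3 - <<'E'
from h import *
for n,(a,b,c,d),k in(("side",(60,260,150,350),3),):
    im=ctrl.get_image(n)[a:b,c:d,::-1]; cv2.imwrite(f"pics/{n}7.png",cv2.resize(im,None,fx=k,fy=k,interpolation=2)[:600])
E
```

```text
t 10.4 pos [ 563.5 -113.2  260. ] F [ 0.2 -0.  -4.5] w 45.1 | shift [  23.  -472.5    5.7] rot [-0.   0.4 17.9]
```

View pics/side7.png

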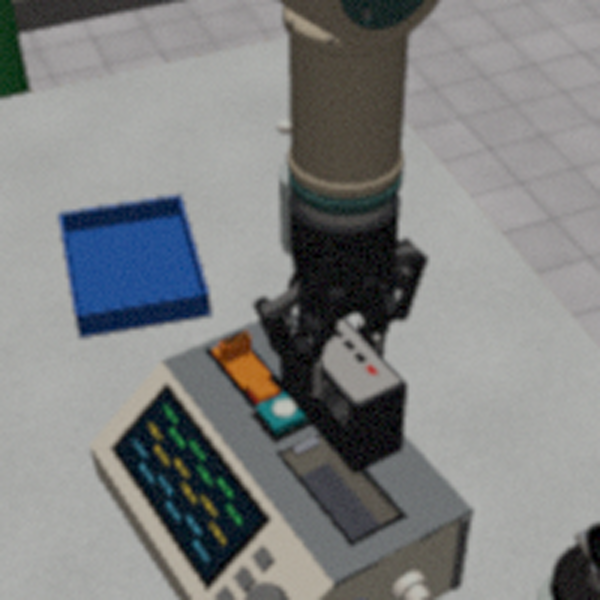

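The pack is held level at (365,400) and is clear of the bay at (345,490). I'll carry it to the tray.

Emit:
{"fn": "send_rows", "kwargs": {
  "commands": [
    [0,1,-20,0,0],
    [0,2,-50,0,1],
    [0,5,-85,0,3],
    [0,7,-120,0,5],
    [0,9,-155,0,7]
  ]
}}

```text
clock: 10.95
eef_pos: [546.4, 42.4, 258.5]
tool_rot: [-3.14, 0.01, 0.036]
force: [0.5, 0.5, -4.1]
width: 45.2
```

```bash
python3 go.py w 511 357 255 -0.153
```

```text
t 10.95 pos [546.4  42.4 258.5] F [ 0.5  0.5 -4.1] w 45.2 | shift [ -24.  -315.7    4.1] rot [-0.   0.6 10.8]
```

Emit:
{"fn": "send_rows", "kwargs": {
  "commands": [
    [0,-3,-35,0,2],
    [0,-6,-70,0,4],
    [0,-9,-105,0,6],
    [0,-12,-140,0,8],
    [0,-14,-175,0,10]
  ]
}}

```text
clock: 11.45
eef_pos: [525.1, 217.9, 257.9]
tool_rot: [3.14, 0.012, -0.14]
force: [1.0, -0.1, -3.3]
width: 45.0
```

```bash
python3 go.py w 511 357 255 -0.153
```

```text
t 11.45 pos [525.1 217.9 257.9] F [ 1.  -0.1 -3.3] w 45.0 | shift [ -33.3 -135.8    3.1] rot [0.1 0.7 0.8]
```

Emit:
{"fn": "send_rows", "kwargs": {
  "commands": [
    [0,-8,-35,0,0.8],
    [0,-17,-70,0,0.8],
    [0,-25,-105,0,0.8],
    [0,-31,-127,0,0.8],
    [0,-33,-136,0,0.8]
  ]
}}

```text
clock: 11.95
eef_pos: [509.3, 360.4, 256.9]
tool_rot: [3.141, 0.014, -0.149]
force: [0.1, 0.4, -3.4]
width: 45.0
```

Emit:
{"fn": "send_rows", "kwargs": {
  "commands": [
    [0,0,0,0,0],
    [0,0,0,20,0],
    [0,0,0,45,0],
    [0,0,0,70,0],
    [0,0,0,95,0]
  ]
}}

```text
clock: 12.45
eef_pos: [508.8, 357.6, 160.7]
tool_rot: [3.138, 0.014, -0.152]
force: [-1.1, -0.2, -3.6]
width: 45.0
```

```bash
python3 go.py w 511 357 64 -0.153;python3 - <<'E'
from h import *
for n,(a,b,c,d),k in(("side",(60,200,120,320),4),("top",(150,280,80,250),4)):
    im=ctrl.get_image(n)[a:b,c:d,::-1]; cv2.imwrite(f"pics/{n}8.png",cv2.resize(im,None,fx=k,fy=k,interpolation=2)[:600])
E
```

```text
t 12.45 pos [508.8 357.6 160.7] F [-1.1 -0.2 -3.6] w 45.0 | shift [ 3.7 -0.1 96.7] rot [0.2 0.8 0.1]
```

View pics/side8.png

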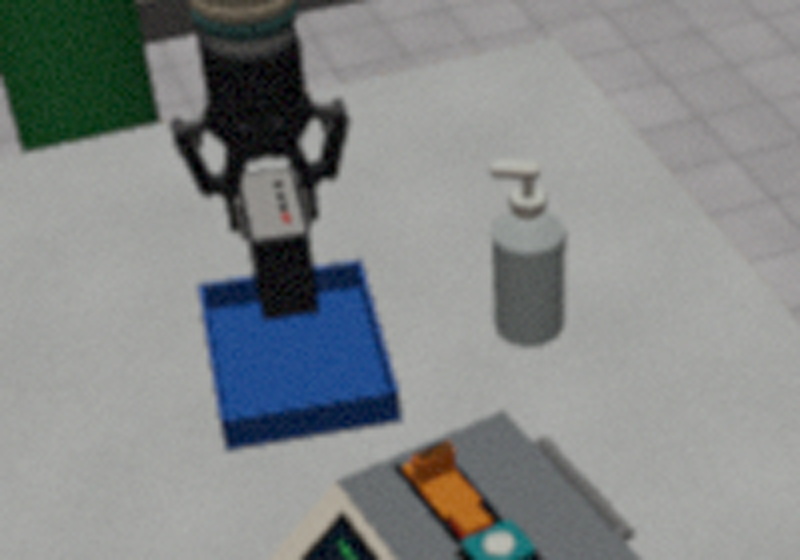

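View pics/top8.png

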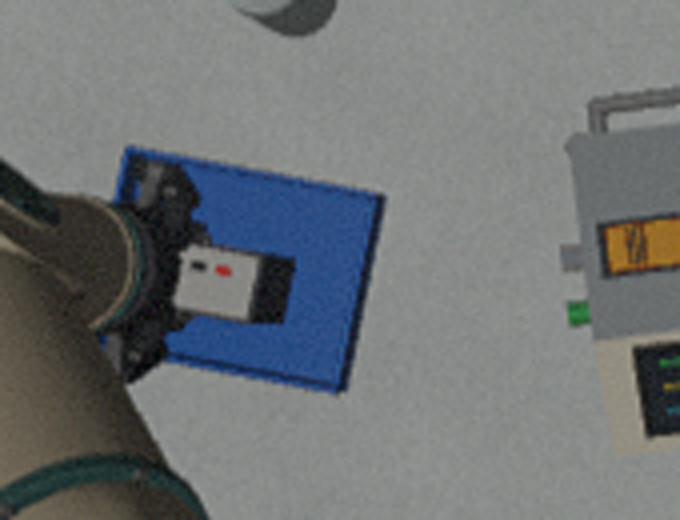

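The pack hangs level over the middle of the tray in both views. I'll lower it, slowing near the floor; I expect contact at TCP z≈64.

Emit:
{"fn": "send_rows", "kwargs": {
  "commands": [
    [0,3,0,25,0],
    [0,3,0,50,0],
    [0,3,0,70,0],
    [0,3,0,82,0],
    [0,3,0,88,0]
  ]
}}

```text
clock: 13.05
eef_pos: [508.2, 354.2, 70.0]
tool_rot: [3.132, 0.019, -0.153]
force: [-0.3, 0.5, -3.7]
width: 45.3
```

Emit:
{"fn": "send_rows", "kwargs": {
  "commands": [
    [0,0,0,1,0],
    [0,0,0,3,0],
    [0,0,0,5,0],
    [0,0,0,5,0]
  ]
}}

```text
clock: 13.45
eef_pos: [508.3, 354.3, 65.4]
tool_rot: [3.132, 0.019, -0.153]
force: [-0.3, 0.6, -3.3]
width: 45.0
```

Emit:
{"fn": "send_rows", "kwargs": {
  "commands": [
    [0,0,0,1,0],
    [0,0,0,1,0],
    [0,0,0,2,0],
    [0,0,0,2,0]
  ]
}}

```text
clock: 13.85
eef_pos: [508.4, 354.2, 64.7]
tool_rot: [3.132, 0.018, -0.153]
force: [-3.8, -3.6, 6.5]
width: 45.3
```

Contact: the force swung from −3.3 to +6.5 N at z=64.7. I'll open slowly.

Emit:
{"fn": "send_rows", "kwargs": {
  "commands": [
    [50,0,0,0,0],
    [54,0,0,0,0],
    [58,0,0,0,0],
    [65,0,0,0,0],
    [65,0,0,0,0]
  ]
}}

```text
clock: 14.35
eef_pos: [508.4, 354.3, 64.6]
tool_rot: [3.132, 0.018, -0.153]
force: [-0.3, -0.3, 1.2]
width: 65.4
```

Emit:
{"fn": "send_rows", "kwargs": {
  "commands": [
    [65,0,0,-10,0],
    [75,0,0,-25,0],
    [75,0,0,-50,0],
    [75,0,0,-85,0],
    [75,0,0,-125,0]
  ]
}}

```text
clock: 14.85
eef_pos: [510.4, 354.8, 191.5]
tool_rot: [3.132, 0.019, -0.153]
force: [1.2, 0.5, -0.2]
width: 75.1
```

Emit:
{"fn": "send_rows", "kwargs": {
  "commands": [
    [75,0,5,-40,0],
    [75,0,10,-80,0],
    [75,0,50,-80,0],
    [75,0,100,-80,0],
    [75,0,100,-80,0]
  ]
}}

```text
clock: 15.35
eef_pos: [497.0, 248.3, 273.8]
tool_rot: [3.126, 0.017, -0.161]
force: [0.7, 1.0, -0.4]
width: 75.0
```

Emit:
{"fn": "send_rows", "kwargs": {
  "commands": [
    [75,0,0,0,0],
    [75,0,0,0,0]
  ]
}}

```text
clock: 15.55
eef_pos: [497.4, 248.1, 275.0]
tool_rot: [3.126, 0.015, -0.162]
force: [-0.1, 1.0, -0.1]
width: 75.0
```

```bash
python3 - <<'E'
from h import *
for n,(a,b,c,d),k in(("side",(60,260,120,320),3),("top",(120,280,80,420),2)):
    im=ctrl.get_image(n)[a:b,c:d,::-1]; cv2.imwrite(f"pics/{n}9.png",cv2.resize(im,None,fx=k,fy=k,interpolation=2)[:600])
E
python3 go.py w 511 357 64 -0.153
```

```text
t 15.65 pos [497.  249.4 274.3] F [ 0.3  0.4 -0.8] w 74.7 | shift [ 2.000e-01 -1.115e+02  2.087e+02] rot [ 0.8  0.9 -0.4]
```

View pics/side9.png

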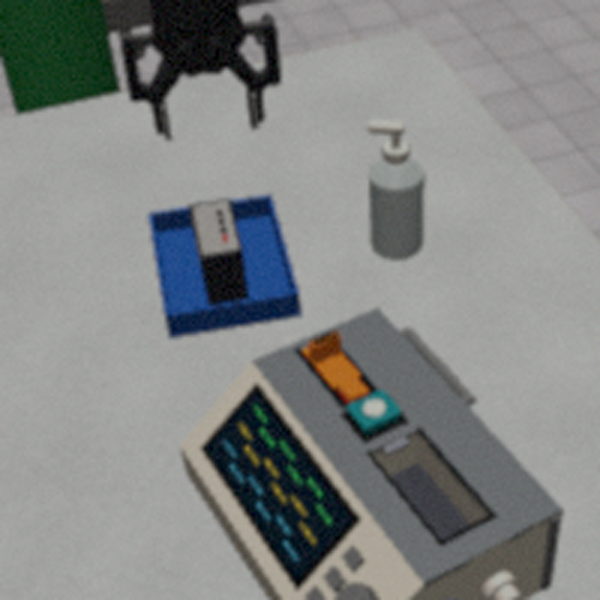

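View pics/top9.png

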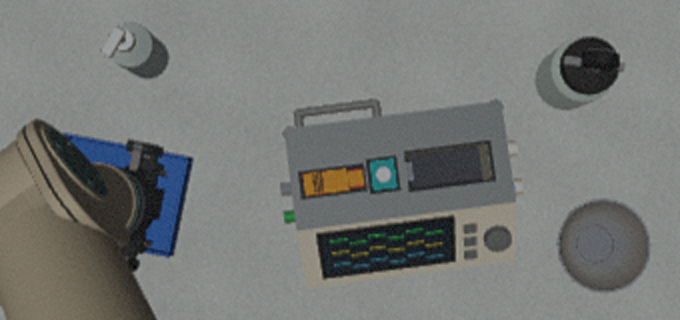

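The pack stands upright in the tray (plate at (217,228), base at (225,298) in the side view), the gripper is clear and the tab is still open. The bowl, jar and bottle are where they were. Handing in.

```bash
python3 - <<'E'
from cell import ctrl
print(ctrl.finish_job())
E
```

```text
the job is handed in; nothing more can be done
None
```

The battery pack is out of its bay and standing upright in the blue tray, released. I handed the job in at about 15.7 s; no verdict is reported.

- **Lock tab:** I pushed it until it stopped moving and the force rose to about 6 N, at the expected fully open position. The last pictures show it still open.
- **Button and pack:** Pressing the button freed the pack, which sprang up. The push peaked at about 33 N on the wrist, well above the 4 to 8 N the button needs, because I kept pressing after it was fully down; I then eased off.
- **Placing:** I gripped the pack at 45 mm, lifted it straight up and lowered it until it touched the tray floor at tool height 64.7 mm (64 mm expected). I opened the fingers slowly and moved clear.
- **Last checks:** The final side view shows the pack upright inside the tray walls and the gripper about 200 mm above the set-down height. The bowl, jar and gel bottle look unmoved. No check disagreed, but I judged the pack's final tilt and height by eye and by the contact height, without measuring them in the images.

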